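# Turn a hardness coupon end for end in its vice

### The arm

A 6-joint arm with a two-finger parallel gripper is mounted at the origin on the work surface; the furniture and walls round the work are solid. World frame = base frame: x ahead of the robot, y to its left, z up, the work surface at z = 0. Lengths are in m, angles in rad, forces in N, time in s.
With the tool pointing down it reaches from about 0.25 to 0.775 m from the base axis. Payload 4 kg.
Tool frame: the origin (TCP) lies between the finger pads; the fingertips stand 25 mm ahead of it and the grasp point (between the pads) lies 6 mm ahead of it (robot.tip_reach is the z of the fingertips in the tool frame, in m); z points along the fingers, y is the line along which they close (so a half turn about z gives the same grasp; the last joint's range is limited). The gripper opens to 94 mm and grips with 3 to 60 N. Pads are 16 mm wide; open, the fingers measure 119 mm over their backs; the gripper's body (75 mm by 177 mm) begins 78 mm behind the grasp point.
Start: joints at [-1.265, 0.087, 1.371, -0, 1.684, -0.103], TCP at [0.219, -0.505, 0.231] pointing down, gripper open.
Joint ranges: [-3.1, 3.1], [-0.76, 2.03], [0.27, 2.55], [-1.08, 4.22], [0.17, 2.65], [-2.57, 2.57]. Speed limits (rad/s): [2.79, 2.79, 3.14, 3.14, 3.14, 3.14].

### API

Orientations are given as [roll, pitch, yaw] about the fixed x, y, z axes, in that order (R = Rz(yaw) Ry(pitch) Rx(roll)).
In Python, from bench import robot gives the robot as it stands. The module is installed in compiled form; this text tells all that it offers.
- The arm moves only by the shell command python3 -m handwheel 'ROWS'. ROWS is JSON, a list of rows, each a list of 3 entries, a list of its own where there are three numbers: the turn, a rotation vector about the world's x, y, z in units of 90 degrees (1.0 is 90 degrees), then the shift along the world's x, y, z in units of 0.05 m (1.0 is 0.05 m), then the closure, from 0 (fully open) to 1 (shut). A call has 1 to 5 rows; each row shifts and turns the commanded pose from where the row before left it; what a row does not reach is not made up. A row lasts 1/10 s, in which the tool goes at most 50 mm and 8.59 degrees, less where a joint would pass 70% of its speed; a pose out of reach is approached as far as the arm can. A call with a number of a shift or a turn outside -1 to 1 is refused whole. A call with a gripper value outside its range is refused whole. The fingers move at their own pace and stop on an object; the grip force is fixed at half the most. Time passes only in rows, so rows that do not move let the fingers close. It gives the time, the measured TCP pose, the force, the opening and the grip force at its end, in the units of the state.
- robot.get_obs(): the state, without advancing time (a new reading comes with each control period).
- robot.snapshot(name): name is "scene" or "top" or "wrist"; returns (picture, depth): 420x560x3 uint8, red, green, blue; 420x560 float32, m along the optical axis (not along the pixel's ray), 0 where there is no reading.
- robot.calibration(name): a dict with "mtx" (3x3 intrinsics, pixels), "extrinsics" (4x4, takes a point from camera to world coordinates); the wrist camera has in their place "hand_eye" (4x4, takes a point from camera to tool coordinates, whose origin is the TCP and whose axes are the flange's). Camera axes: x right, y down, z forward; pixel columns grow to the right and rows downward; lengths in m; the calibration is good to about 2 mm. A picture is of the moment at which its call begins: read the wrist's pose just before it. calibration takes no time and is no camera call.
- robot.close_job(): hands the job in; it is judged then, once.
Trained networks look in the newest picture that a camera, given by its name, has taken for a name from the list of things; names that differ only in an ending like _2 or _b are one class to them, and where a whole thing is asked for, a point or a joint stands for the part that bears it (a point fixed in the world has none). Each returns a list of dicts, best first, with "p" (0 to 1); they miss things now and then, are a little off and sometimes report something else, mostly with a low value. They report only what shows in the picture. A call takes as long as a camera call. They do not tell look-alikes from the thing itself.
- robot.boxes_of(query, camera): "bbox" ([left, top, right, bottom] in pixels, round what is visible of it).
The state is a dict: "time": time; "joint_positions": joint angles; "qvel": joint speeds; "joint_torque": joint torques, N m; "tool_pos": TCP position; "ee_rot": TCP orientation; "wrist_force": force on the tool from outside, world axes, zero at the start; "wrist_torque": the same for the moment, N m; "width": finger opening in m; "finger_force": force on a finger pad.
Only numpy, scipy, OpenCV 4.12 (cv2) and the standard library are available. Lean on these libraries where they do the work, as an engineer would, in place of code of your own. Each camera call takes 0.05 s, during which the arm holds its last target. There are 200 camera calls.

### The job

The steel hardness coupon standing in the sprung vice has been tested on its red-painted end. Draw it out of the vice, lay it down on the blue mat and let go of it, then take hold of it again and put it back in the vice turned end for end, red end down, pushed fully home onto the seat so that the bare end is ready on top for the next test. Leave the scale, the loupe and the hex key where they are.

Things in the scene. Friction and masses are not known exactly. Their poses are not given: they have to be found in the camera images.
- coupon: loose steel bar, 24 mm wide (its x), 14 mm thick (its y), 90 mm long (its z), about 0.235 kg; the last 18 mm at its +z end are painted red, with three dark dimples in that end face. Origin: middle of the bare (-z) end face. It starts upright on the seat of the vice, red end up, its x along the vice's x, its top 110 mm above the bench
- coupon_painted_end (a point): middle of the coupon's red end face
- coupon_bare_end (a point): middle of the coupon's bare end face
- coupon_mid (a point): centre of the coupon; axes as the coupon's
- vice: upright specimen vice, fixed. Origin on the bench under the middle of the slot, z up. Grey base plate, x +-50, y -49 to 76, 16 mm thick (screws to 21). Bright fixed jaw (face at y = -7 mm) with end cheeks (inner faces x = +-12.75); bright sprung jaw on the +y side; both together x +-30, y -33 to 31, tops 58 mm high. Grey spring housing at y 55 to 69 (knob to 79), 48 mm high
- sprung_jaw (a joint): how far the sprung jaw is pushed back along the vice's +y, m: 0 at its stop (slot 12 mm wide), 0.002 with the coupon in, at most 0.008. A spring (3 N at 0, plus 0.8 N per mm) presses it to the fixed jaw; its friction holds the coupon at any depth, so it does not sink home by its weight and takes 5 to 15 N to push in or pull out
- vice_seat (a point): middle of the brass seat at the bottom of the slot, 20 mm above the bench; axes as the vice's
- vice_mouth (a point): middle of the slot at the top of the jaws, 58 mm above the bench; axes as the vice's. The upright slot is 25.5 mm along x and 38 mm deep; fixed jaw and cheeks are bevelled 3 mm outwards over their top 4 mm, the sprung jaw 5 mm over its top 16 mm
- mat: flat blue mat stuck to the bench, 130 mm (its x) x 100 mm (its y) x 3 mm thick; origin at the middle of its underside on the bench
- pocket_scale: bystander: white pocket scale, 102 x 118 x 22 mm, beyond the work; origin at the middle of its underside
- loupe: bystander: black loupe, 35 mm across, 30 mm high; origin at the middle of its underside. Left of the work also stand, fixed, a black case (60 mm high), a tin, a bin (50 mm) and a bottle (155 mm), and 0.3 m or more to the left of the work rises a wall
- hex_key: bystander: dark hex key lying flat, 97 mm long, 10 mm high; origin at the middle of its underside
There are look-alikes about, which are no part of the job. Leave any green look-alike of the vice alone.

How it is judged:
By the outcome, as a careful person would: the job done as asked, in the order asked, and still so for the second after the job is handed in, with the robot touching nothing.
It also fails if it takes over 67 s, if anything falls off the work surface, if the arm or the gripper's body presses on something with over 40 N, if the wrist force passes 120 N, or if a joint passes its speed limit or range.

## Working session

There is one attempt and no reset: what is moved stays moved. The work goes in short steps, Python scripts to look and compute and a shell command to move; the robot and the scene stay as the last step left them, time stands still between calls to the robot, and variables do not carry over. Pictures are saved under pics/ and viewed, at most 12 in all, crops included, and the job is handed in when it is done.

```bash
mkdir -p pics; cat > h.py <<'E'
import numpy as np, cv2
from bench import robot
from scipy.spatial.transform import Rotation as R
def snap(n,f=None):
    o=robot.get_obs(); p,d=robot.snapshot(n)
    c=robot.calibration(n)
    if n=="wrist":
        T=np.eye(4);T[:3,:3]=R.from_euler('xyz',o["ee_rot"]).as_matrix();T[:3,3]=o["tool_pos"];E=T@c["hand_eye"]
    else:E=c["extrinsics"]
    if f: cv2.imwrite(f"pics/{f}.png",p[:,:,::-1])
    return p,d,np.array(c["mtx"]),np.array(E)
def cloud(d,K,E):
    v,u=np.mgrid[:d.shape[0],:d.shape[1]]
    P=np.stack([(u-K[0,2])/K[0,0]*d,(v-K[1,2])/K[1,1]*d,d,np.ones_like(d)],-1)@E.T
    P=P[...,:3].copy();P[d==0]=np.nan
    return P
E
python3 - <<'E'
from h import *
np.set_printoptions(precision=3,suppress=True)
ims=[]
for n in("scene","top"):
    p,d,K,E=snap(n);P=cloud(d,K,E);np.savez(f"{n}.npz",p=p,d=d,K=K,E=E)
    ims.append(p)
    for q in("coupon","vice","mat","pocket_scale","loupe","hex_key"):
        for b in robot.boxes_of(q,n)[:4]:
            l,t,r,bo=[int(x) for x in b["bbox"]];print(n,q,round(b["p"],2),[l,t,r,bo],P[(t+bo)//2,(l+r)//2])
cv2.imwrite("pics/a.png",cv2.resize(np.vstack(ims)[:,:,::-1],(560,840))[:420]);cv2.imwrite("pics/b.png",ims[1][:,:,::-1])
print({k:np.round(v,3) for k,v in robot.get_obs().items()}, robot.tip_reach)
E
```

```text
scene coupon 0.45 [318, 242, 330, 262] [ 0.441 -0.336  0.078]
scene vice 0.73 [197, 266, 269, 329] [ 0.216 -0.283  0.041]
scene vice 0.69 [291, 252, 348, 301] [ 0.406 -0.357  0.038]
scene vice 0.18 [320, 245, 331, 263] [ 0.21  -0.542  0.319]
scene pocket_scale 0.7 [275, 175, 293, 193] [0.645 0.02  0.016]
scene loupe 0.62 [223, 202, 231, 214] [0.427 0.014 0.03 ]
scene hex_key 0.55 [243, 246, 264, 267] [ 0.363 -0.173  0.009]
top vice 0.76 [343, 192, 392, 251] [ 0.431 -0.329  0.058]
top vice 0.58 [303, 285, 358, 352] [ 0.231 -0.256  0.06 ]
top mat 0.67 [233, 144, 302, 198] [ 0.536 -0.117  0.005]
top mat 0.55 [365, 208, 382, 218] [ 0.446 -0.33   0.109]
top pocket_scale 0.63 [191, 83, 255, 132] [ 0.673 -0.018  0.019]
top loupe 0.46 [193, 209, 210, 224] [0.433 0.026 0.001]
top hex_key 0.66 [273, 222, 294, 272] [ 0.37  -0.157  0.001]
top hex_key 0.55 [235, 145, 304, 201] [ 0.532 -0.122  0.004]
{'time': np.float64(0.7), 'joint_positions': array([-1.265,  0.087,  1.371,  0.   ,  1.684, -0.103]), 'qvel': array([-0.002, -0.002, -0.001,  0.   , -0.001,  0.   ]), 'joint_torque': array([ -0.   , -33.991, -30.252,   0.072,   0.024,   0.   ]), 'tool_pos': array([ 0.219, -0.505,  0.231]), 'ee_rot': array([3.141, 0.   , 0.409]), 'wrist_force': array([ 0.082, -0.38 , -0.093]), 'wrist_torque': array([0.002, 0.013, 0.015]), 'finger_force': np.float64(0.0), 'width': np.float64(0.094)} 0.025
```

View pics/a.png

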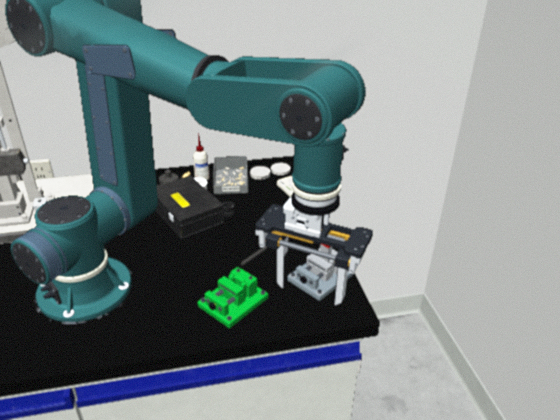

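View pics/b.png

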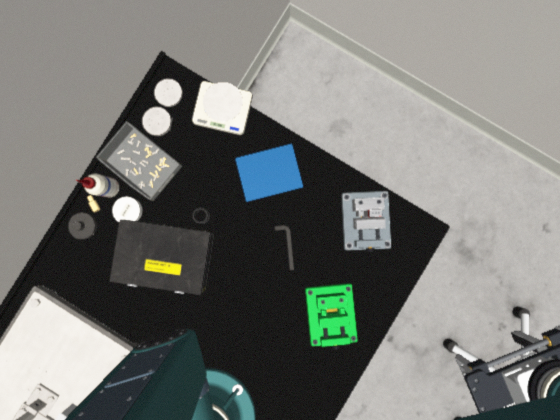

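The top view shows the grey vice at (367,220), the mat at (269,172), the hex key at (287,248) and the loupe at (200,215). The candidates are the bar in the grey vice (~373,213) and the green look-alike with its bar (330,318). I choose the grey one and will check it in a crop.

```bash
python3 - <<'E'
from h import *
np.set_printoptions(precision=4,suppress=True)
z=np.load("top.npz");p,d,K,E=[z[k] for k in("p","d","K","E")];P=cloud(d,K,E)
cv2.imwrite("pics/c.png",cv2.resize(p[180:265,325:410,::-1],(680,680)[:2],interpolation=cv2.INTER_CUBIC)[:600])
print("K",K[0,0],"cam",E[:3,3])
x=slice(325,410);y=slice(180,265);Q=P[y,x].reshape(-1,3)
for lo,hi in((.1,.12),(.05,.066),(.042,.052),(.012,.024)):
    m=(Q[:,2]>lo)&(Q[:,2]<hi);q=Q[m]
    if len(q)>5:
        r=cv2.minAreaRect((q[:,:2]*1000).astype(np.float32));print(lo,hi,len(q),r,np.median(q,0))
m=(p[...,2].astype(int)-p[...,0]>80)&(p[...,2]>120);m[:140]=0;m[205:]=0
q=P[m];print("mat",cv2.minAreaRect((q[:,:2]*1000).astype(np.float32)),np.median(q,0))
E
```

```text
K 431.1701856225334 cam [ 0.4165 -0.1543  0.9518]
0.1 0.12 92 ((445.7394714355469, -334.135009765625), (11.7766752243042, 23.90328598022461), 1.3899610042572021) [ 0.4458 -0.3336  0.1097]
0.05 0.066 728 ((428.5793762207031, -336.0511779785156), (100.68001556396484, 60.47898483276367), 3.7613019943237305) [ 0.449  -0.3324  0.058 ]
0.042 0.052 277 ((423.21392822265625, -336.1746826171875), (110.53199005126953, 60.32339096069336), 4.111570835113525) [ 0.3865 -0.3349  0.0475]
0.012 0.024 1355 ((432.60198974609375, -335.7205505371094), (123.41092681884766, 100.56282806396484), 3.7973077297210693) [ 0.426  -0.3167  0.0161]
mat ((534.9531860351562, -121.41476440429688), (101.02520751953125, 128.23260498046875), 15.90956974029541) [nan nan nan]
```

View pics/c.png

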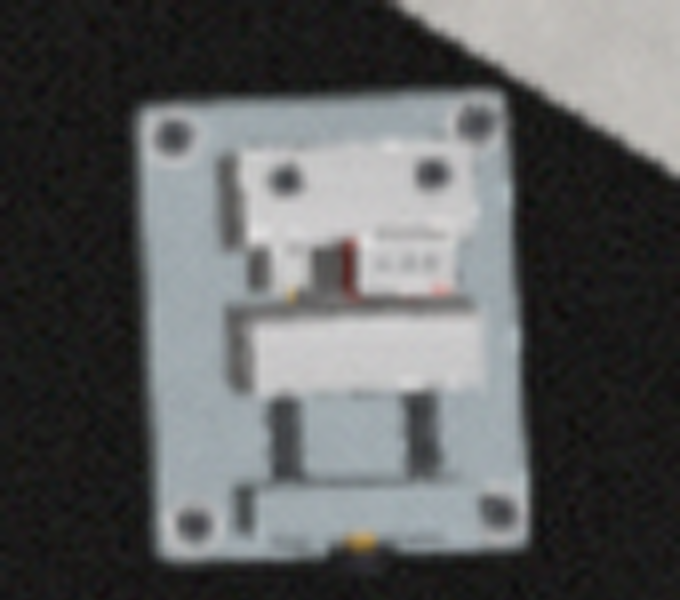

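The crop shows the upright bar in the grey vice. Its dimpled top face is at about (405,260), and the spring housing is towards image-bottom, so vice +y ≈ world -x and vice x ≈ world +y. Vice origin ≈ (0.446,-0.335), turned about 93.8°.

Plan:
1. Grip the bar's 14 mm thickness with the tool leaned 45°.
2. Turn it 90° about vice y to lay it on its side.
3. Regrip near the bare end, leaned the other way.
4. Turn another 90° and insert.

First I move over the vice for a close look.

```bash
python3 -m handwheel '[[[0,0,0.095],[0.5,0.38,0.15],0],[[0,0,0.095],[0.5,0.38,0.15],0],[[0,0,0.095],[0.5,0.38,0.15],0],[[0,0,0.095],[0.5,0.38,0.15],0],[[0,0,0.095],[0.5,0.38,0.15],0]]' && python3 -m handwheel '[[[0,0,0.095],[0.5,0.38,0.15],0],[[0,0,0.095],[0.5,0.38,0.15],0],[[0,0,0.095],[0.5,0.38,0.15],0],[[0,0,0.02],[0.5,0.38,0.15],0],[[0,0,0],[0,0,0],0]]'
python3 - <<'E'
from h import *
np.set_printoptions(precision=4,suppress=True)
p,d,K,E=snap("wrist","d");P=cloud(d,K,E)
o=robot.get_obs();print(o["joint_positions"],o["tool_pos"],o["ee_rot"],E[:3,3])
np.savez("w.npz",p=p,d=d,K=K,E=E)
Q=P.reshape(-1,3)
for lo,hi in((.1,.12),(.053,.066),(.042,.052),(.012,.024)):
    m=(Q[:,2]>lo)&(Q[:,2]<hi)&(abs(Q[:,0]-.43)<.1)&(abs(Q[:,1]+.335)<.1);q=Q[m]
    if len(q)>5:
        r=cv2.minAreaRect((q[:,:2]*1000).astype(np.float32));print(lo,hi,len(q),r,np.median(q,0))
E
```

```text
time: 1.2
tool_pos: [0.3445, -0.4089, 0.2684]
ee_rot: [3.141, 0.0, 1.161]
wrist_force: [-0.4, -0.2, 0.5]
width: 0.094
finger_force: 0.0
time: 1.7
tool_pos: [0.4462, -0.3317, 0.2992]
ee_rot: [3.139, 0.001, 1.639]
wrist_force: [-0.1, -0.1, 0.4]
width: 0.094
finger_force: 0.0
[-0.7445  0.0959  1.2277 -0.0002  1.8168 -0.8104] [ 0.4448 -0.3329  0.2985] [3.1409 0.001  1.6367] [ 0.4402 -0.2526  0.453 ]
0.1 0.12 405 ((446.4336242675781, -334.4356689453125), (13.230754852294922, 24.557790756225586), 3.7774665355682373) [ 0.4464 -0.3335  0.1096]
0.053 0.066 2498 ((447.47918701171875, -334.4472351074219), (64.0455093383789, 59.9598274230957), 3.485663890838623) [ 0.4547 -0.3313  0.0577]
0.042 0.052 945 ((423.57757568359375, -336.09375), (110.88565826416016, 60.3115119934082), 3.7020223140716553) [ 0.3868 -0.3346  0.0475]
0.012 0.024 4255 ((433.01824951171875, -335.2814025878906), (123.90955352783203, 99.415283203125), 3.883636236190796) [ 0.4282 -0.3093  0.0158]
```

View pics/d.png

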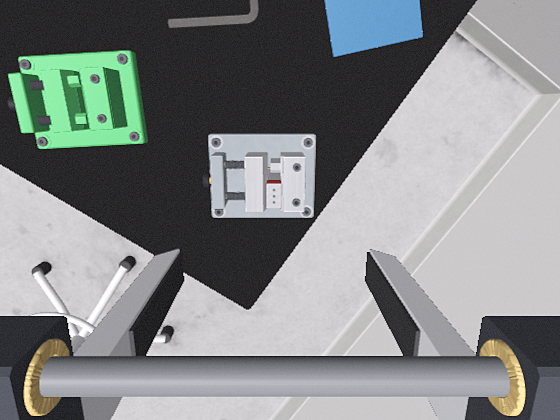

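The wrist view confirms the choice: the dimpled coupon with its red side is at (272,192) in the grey vice, and the green one at (85,100) is left alone. Next I lean the tool 50° and go to a standoff.

```bash
python3 -m handwheel '[[[0.0925,0.006,0],[0.02,-0.25,-0.4],0],[[0.0925,0.006,0],[0.02,-0.25,-0.5],0],[[0.0925,0.006,0],[0.02,-0.25,-0.5],0],[[0.0925,0.006,0],[0.02,-0.25,-0.5],0],[[0.0925,0.006,0],[0.02,-0.25,-0.5],0]]' && python3 -m handwheel '[[[0.0925,0.006,0],[0.02,-0.25,-0.5],0],[[0,0,0],[0,0,0],0],[[0,0,0],[0,0,0],0]]'
python3 - <<'E'
from h import *
np.set_printoptions(precision=4,suppress=True)
o=robot.get_obs();M=R.from_euler('xyz',o["ee_rot"]).as_matrix();print(o["joint_positions"],o["tool_pos"],"z",M[:,2],"y",M[:,1])
E
```

```text
time: 2.25
tool_pos: [0.4474, -0.3982, 0.1777]
ee_rot: [-3.141, -0.732, 1.631]
wrist_force: [0.0, 0.6, -0.4]
width: 0.0941
finger_force: 0.0
time: 2.55
tool_pos: [0.4479, -0.4091, 0.1473]
ee_rot: [-3.131, -0.883, 1.624]
wrist_force: [-0.5, 0.5, 2.0]
width: 0.0943
finger_force: 0.0
[-1.0276  0.7635  0.852   0.4896  2.2884 -0.9083] [ 0.4479 -0.4091  0.1473] z [-0.0516  0.7709 -0.6349] y [ 0.9981  0.0612 -0.0068]
```

```bash
python3 -m handwheel '[[[0,0,0],[0,0.31,-0.245],0],[[0,0,0],[0,0.31,-0.245],0],[[0,0,0],[0,0.31,-0.245],0],[[0,0,0],[-0.01,0.31,-0.245],0],[[0,0,0],[0,0,0],0]]'
python3 - <<'E'
from h import *
np.set_printoptions(precision=4,suppress=True)
o=robot.get_obs();M=R.from_euler('xyz',o["ee_rot"]).as_matrix();print(o["joint_positions"],o["tool_pos"],"z",M[:,2],"y",M[:,1])
p,d,K,E=snap("wrist","e")
E
```

```text
time: 3.05
tool_pos: [0.4498, -0.345, 0.1109]
ee_rot: [3.135, -0.864, 1.643]
wrist_force: [0.2, -1.5, 1.1]
width: 0.0939
finger_force: 0.0
[-0.9799  0.6611  1.0812  0.4709  2.1367 -0.948 ] [ 0.4498 -0.345   0.1109] z [-0.0479  0.7587 -0.6497] y [0.9978 0.0668 0.0044]
```

View pics/e.png

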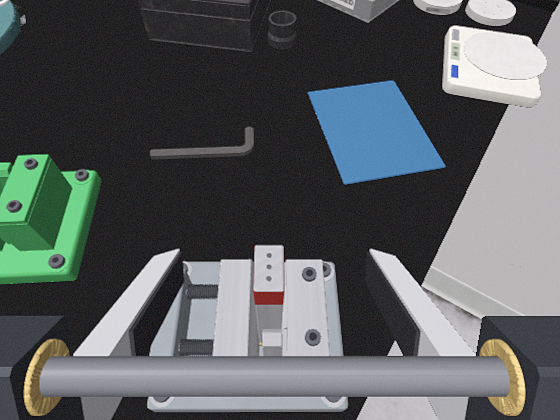

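The coupon (top face at ~(269,265)) sits between the fingers at (180) and (372), but the tool is a bit high and 2.5 mm to +x. I correct that, then close.

```bash
python3 -m handwheel '[[[0,0,0],[-0.05,-0.03,-0.22],0],[[0,0,0],[0,0,0],0],[[0,0,0],[0,0,0],0]]'
```

```text
time: 3.4
tool_pos: [0.4465, -0.3489, 0.0936]
ee_rot: [-3.141, -0.872, 1.633]
wrist_force: [0.2, -0.4, -0.2]
width: 0.094
finger_force: 0.0
```

```bash
python3 -m handwheel '[[[0,0,0],[0.02,0.04,0.06],0],[[0,0,0],[0,0,0],1],[[0,0,0],[0,0,0],1],[[0,0,0],[0,0,0],1],[[0,0,0],[0,0,0],1]]';python3 -m handwheel '[[[0,0,0],[0,0,0],1],[[0,0,0],[0,0,0],1],[[0,0,0],[0,0,0],1],[[0,0,0],[0,0,0],1]]'
```

```text
time: 3.9
tool_pos: [0.4476, -0.3462, 0.0958]
ee_rot: [-3.14, -0.874, 1.633]
wrist_force: [-0.1, -0.0, 0.4]
width: 0.0651
finger_force: 0.0
time: 4.3
tool_pos: [0.4476, -0.3462, 0.096]
ee_rot: [-3.14, -0.874, 1.633]
wrist_force: [0.1, 0.7, -0.4]
width: 0.0334
finger_force: 0.0
```

```bash
python3 -m handwheel '[[[0,0,0],[0,0,0],1],[[0,0,0],[0,0,0],1],[[0,0,0],[0,0,0],1],[[0,0,0],[0,0,0],1],[[0,0,0],[0,0,0],1]]'; python3 -m handwheel '[[[0,0,0],[0,0,0.05],1],[[0,0,0],[0,0,0.1],1],[[0,0,0],[0,0,0.15],1],[[0,0,0],[0,0,0.2],1]]'
```

```text
time: 4.8
tool_pos: [0.4473, -0.3462, 0.096]
ee_rot: [-3.139, -0.874, 1.633]
wrist_force: [-2.0, -0.7, 0.4]
width: 0.0139
finger_force: 30.0
time: 5.2
tool_pos: [0.4475, -0.3461, 0.1207]
ee_rot: [-3.138, -0.875, 1.631]
wrist_force: [-1.0, -0.6, -6.4]
width: 0.0139
finger_force: 30.0
```

Gripped, and the draw-out is under way. I lift clear, then turn -90° about the closing axis while moving to the mat.

```bash
python3 -m handwheel '[[[0,0,0],[0,0,0.3],1],[[0,0,0],[0,0,0.4],1],[[0,0,0],[0,0,0.6],1],[[0,0,0],[0,0,0.6],1],[[0,0,0],[0,0,0.6],1]]'; python3 -m handwheel '[[[-0.091,-0.006,0],[0.157,0.46,0],1],[[-0.091,-0.006,0],[0.157,0.46,0],1],[[-0.091,-0.006,0],[0.157,0.46,0],1],[[-0.091,-0.006,0],[0.157,0.46,0],1],[[-0.091,-0.006,0],[0.157,0.46,0],1]]';python3 -m handwheel '[[[-0.091,-0.006,0],[0.157,0.46,0],1],[[-0.091,-0.006,0],[0.157,0.46,-0.1],1],[[-0.091,-0.006,0],[0.157,0.46,-0.2],1],[[-0.091,-0.006,0],[0.157,0.46,-0.2],1],[[-0.091,-0.006,0],[0.157,0.46,-0.2],1]]'; python3 -m handwheel '[[[-0.091,-0.006,0],[0.157,0.46,-0.2],1],[[0,0,0],[0,0,0],1],[[0,0,0],[0,0,0],1],[[0,0,0],[0,0,0],1]]'
cat > st.py <<'E'
from h import *
np.set_printoptions(precision=4,suppress=True)
o=robot.get_obs();M=R.from_euler('xyz',o["ee_rot"]).as_matrix();print(o["joint_positions"],o["tool_pos"],"z",M[:,2],"y",M[:,1],o["wrist_force"])
E
python3 st.py; python3 -c "
from h import *
snap('top','f')"
```

```text
time: 5.7
tool_pos: [0.4475, -0.3459, 0.2504]
ee_rot: [3.139, -0.871, 1.638]
wrist_force: [-0.3, -0.0, -2.3]
width: 0.0136
finger_force: 30.0
time: 6.2
tool_pos: [0.4871, -0.2298, 0.2506]
ee_rot: [3.135, -0.151, 1.635]
wrist_force: [1.0, 0.6, -2.8]
width: 0.0137
finger_force: 30.0
time: 6.7
tool_pos: [0.526, -0.1138, 0.215]
ee_rot: [3.13, 0.561, 1.627]
wrist_force: [0.7, -1.1, -3.2]
width: 0.0139
finger_force: 30.0
time: 7.1
tool_pos: [0.5341, -0.0936, 0.2034]
ee_rot: [3.134, 0.7, 1.628]
wrist_force: [0.5, 0.8, -2.7]
width: 0.0134
finger_force: 30.0
[ 0.1126  0.0921  1.5731 -0.7003  1.5267  0.1033] [ 0.5341 -0.0936  0.2034] z [ 0.0444 -0.6429 -0.7647] y [0.9981 0.0619 0.0059] [ 0.4623  0.7632 -2.6916]
```

View pics/f.png

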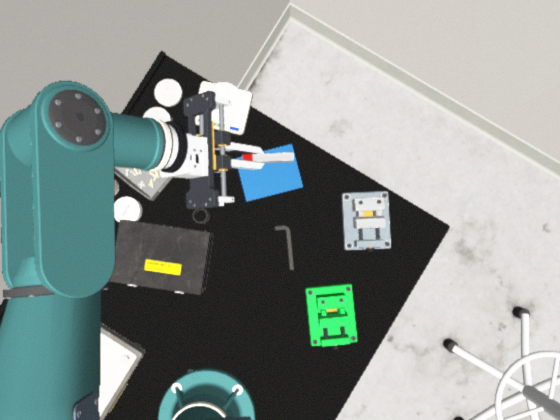

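The coupon is held level, red end at (245,157) and bare end at (292,157), above the mat. I lower it.

```bash
python3 -m handwheel '[[[0,0,0],[0,0,-0.5],1],[[0,0,0],[0,0,-0.6],1],[[0,0,0],[0,0,-0.6],1],[[0,0,0],[0,0,-0.6],1],[[0,0,0],[0,0,-0.5],1]]'; python3 -m handwheel '[[[0,0,0],[0,0,-0.2],1],[[0,0,0],[0,0,-0.2],1],[[0,0,0],[0,0,-0.1],1],[[0,0,0],[0,0,0],1],[[0,0,0],[0,0,0],1]]'; python3 st.py; python3 - <<'E'
from h import *
for q in ["wrist","scene"]:
    p,d,K,E=snap(q); cv2.imwrite(f"pics/g_{q}.png",p[:,:,::-1])
a=cv2.imread("pics/g_wrist.png");b=cv2.imread("pics/g_scene.png")[130:290,190:400]
b=cv2.resize(b,None,fx=2,fy=2,interpolation=cv2.INTER_CUBIC)
c=np.zeros((600,800,3),np.uint8);c[:315,:420]=cv2.resize(a,(420,315));c[280:600,380:800]=b
cv2.imwrite("pics/g.png",c)
E
```

```text
time: 7.65
tool_pos: [0.5339, -0.0954, 0.0611]
ee_rot: [3.136, 0.701, 1.626]
wrist_force: [0.5, -0.4, -2.8]
width: 0.014
finger_force: 30.0
time: 8.15
tool_pos: [0.5348, -0.0933, 0.0372]
ee_rot: [3.136, 0.702, 1.632]
wrist_force: [-0.3, 0.3, -1.6]
width: 0.0138
finger_force: 30.0
[ 0.1141  0.2656  1.7357 -0.7408  1.274   0.3262] [ 0.5348 -0.0933  0.0372] z [ 0.045  -0.6444 -0.7634] y [0.9979 0.0645 0.0043] [-0.2833  0.2587 -1.6197]
```

View pics/g.png

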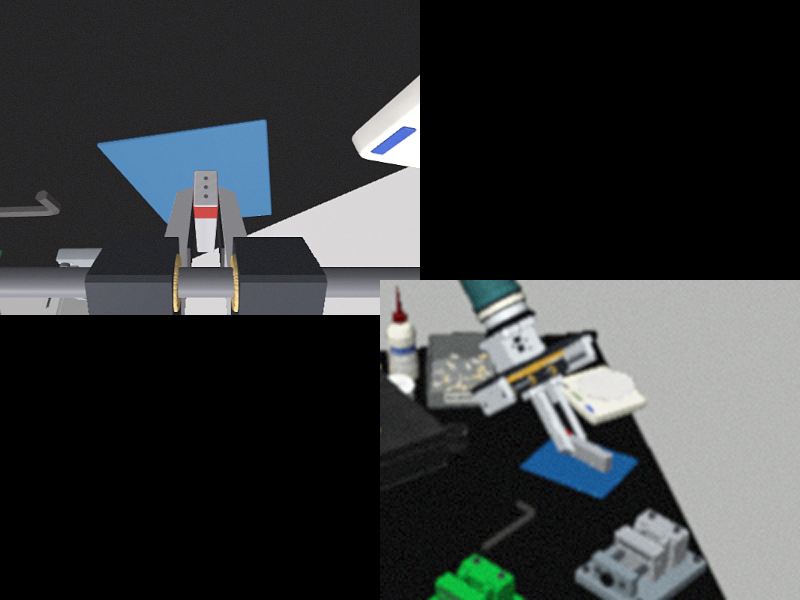

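The bar is held level over the mat, red face towards the camera at (204,190). I ease it down until the force shows contact.

```bash
python3 -m handwheel '[[[0,0,0],[0,0,-0.06],1],[[0,0,0],[0,0,-0.06],1],[[0,0,0],[0,0,0],1],[[0,0,0],[0,0,0],1]]';python3 -m handwheel '[[[0,0,0],[0,0,-0.04],1],[[0,0,0],[0,0,0],1],[[0,0,0],[0,0,0],1]]'
```

```text
time: 8.65
tool_pos: [0.5338, -0.0932, 0.0298]
ee_rot: [3.14, 0.702, 1.634]
wrist_force: [-0.1, -0.1, -2.6]
width: 0.0137
finger_force: 30.0
time: 8.95
tool_pos: [0.5342, -0.0932, 0.0281]
ee_rot: [3.138, 0.702, 1.634]
wrist_force: [0.0, 0.3, -1.7]
width: 0.0139
finger_force: 30.3
```

```bash
python3 -m handwheel '[[[0,0,0],[0,0,-0.03],1],[[0,0,0],[0,0,0],1],[[0,0,0],[0,0,0],1]]'
```

```text
time: 9.25
tool_pos: [0.5344, -0.0933, 0.0277]
ee_rot: [3.137, 0.703, 1.633]
wrist_force: [-2.9, 2.7, 5.2]
width: 0.0137
finger_force: 31.5
```

In contact. I relieve the load and release.

```bash
python3 -m handwheel '[[[0,0,0],[0,0,0.02],1],[[0,0,0],[0,0,0],0.6],[[0,0,0],[0,0,0],0.6],[[0,0,0],[0,0,0],0.4],[[0,0,0],[0,0,0],0.4]]'; python3 -m handwheel '[[[0,0,0],[0,0,0],0.4],[[0,0,0],[0,0.1,0.12],0.4],[[0,0,0],[0,0.4,0.5],0.4],[[0,0,0],[0,0.5,0.6],0.4],[[0,0,0],[0,0.5,0.6],0.4]]';python3 -m handwheel '[[[0,0,0],[0,0,0.5],0.2],[[0,0,0],[0,0,0.5],0.2],[[0,0,0],[0,0,0],0.2]]'; python3 st.py; python3 - <<'E'
from h import *
p,d,K,E=snap("wrist");P=cloud(d,K,E)
q,_,_,_=snap("top");c=np.zeros((420,800,3),np.uint8);c[:,:560]=p;c[:240,560:]=cv2.resize(q[130:210,225:305],(240,240));cv2.imwrite("pics/i.png",c[:,:,::-1])
for lo,hi in ((.020,.034),(.012,.020)):
    m=(P[...,2]>lo)&(P[...,2]<hi)&(abs(P[...,0]-.535)<.045)&(abs(P[...,1]+.121)<.07)
    if m.sum()>9: print(lo,m.sum(),cv2.minAreaRect((P[m][:,:2]*1000).astype(np.float32)),np.median(P[m],0))
E
```

```text
time: 9.75
tool_pos: [0.5343, -0.0934, 0.0278]
ee_rot: [3.138, 0.703, 1.633]
wrist_force: [-0.7, 0.4, 2.0]
width: 0.0422
finger_force: 1.2
time: 10.25
tool_pos: [0.533, -0.0172, 0.1187]
ee_rot: [-3.141, 0.701, 1.635]
wrist_force: [1.4, -0.3, 0.1]
width: 0.0562
finger_force: 0.0
time: 10.55
tool_pos: [0.5358, -0.0171, 0.1723]
ee_rot: [3.129, 0.701, 1.628]
wrist_force: [0.5, 1.1, 0.4]
width: 0.0744
finger_force: 0.0
[ 0.252   0.1612  1.5602 -0.6881  1.567   0.2454] [ 0.5358 -0.0171  0.1723] z [ 0.0497 -0.643  -0.7643] y [0.9978 0.0655 0.0097] [0.491  1.1284 0.4389]
0.02 1070 ((535.7803955078125, -124.18257141113281), (13.832568168640137, 90.49502563476562), 3.5457730293273926) [ 0.53559225 -0.11213377  0.02676691]
0.012 120 ((533.3966674804688, -79.7889633178711), (13.221647262573242, 2.6468753814697266), 5.467072010040283) [ 0.53343696 -0.08007137  0.0158867 ]
```

View pics/i.png

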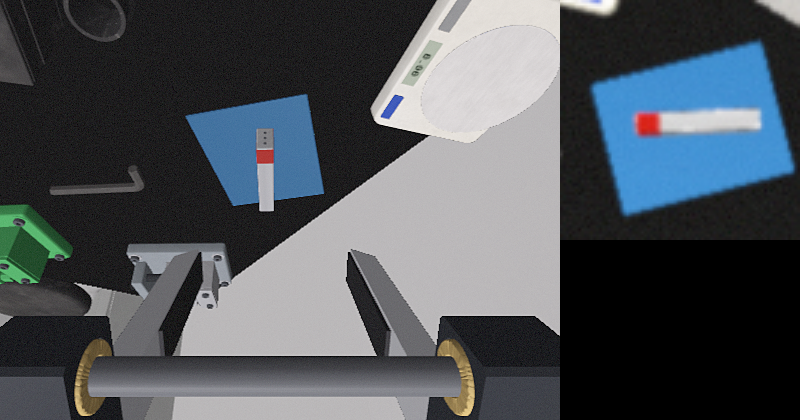

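The top inset shows the coupon resting alone on the mat, red end left at (648,123) and bare end right at (760,120). It measures: centre (0.536,-0.124), long axis 3.5° off, top at z=0.027. Now I turn the tool back 90° and regrip near the bare end.

```bash
python3 -m handwheel '[[[0.091,0.006,0],[0.01,-0.37,0],0.2],[[0.091,0.006,0],[0.01,-0.37,0],0.2],[[0.091,0.006,0],[0.01,-0.37,0],0.2],[[0.091,0.006,0],[0.01,-0.37,0],0.2],[[0.091,0.006,0],[0.01,-0.37,0],0.2]]'; python3 -m handwheel '[[[0.091,0.006,0],[0.01,-0.37,0],0.2],[[0.091,0.006,0],[0.01,-0.37,0],0.2],[[0.091,0.006,0],[0.01,-0.37,0],0.2],[[0.091,0.006,0],[0.01,-0.37,0],0.2],[[0.091,0.006,0],[0.01,-0.37,0],0.2]]';  python3 -m handwheel '[[[0.091,0.006,0],[0.01,-0.37,0],0.2],[[0,0,0],[0,0,-0.5],0.3],[[0,0,0],[0,0,-0.5],0.3],[[0,0,0],[0,0,-0.5],0.3],[[0,0,0],[0,0,0],0.3]]'; python3 -m handwheel '[[[0,0,0],[0,0,0],0.3],[[0,0,0],[0,0,0],0.3]]';python3 st.py
```

```text
time: 11.15
tool_pos: [0.5358, -0.1108, 0.1674]
ee_rot: [3.141, -0.021, 1.634]
wrist_force: [0.7, 0.2, -0.6]
width: 0.0753
finger_force: 0.0
time: 11.65
tool_pos: [0.5383, -0.2043, 0.1672]
ee_rot: [-3.139, -0.738, 1.63]
wrist_force: [0.9, -0.0, -0.1]
width: 0.0753
finger_force: 0.0
time: 12.15
tool_pos: [0.537, -0.2199, 0.0873]
ee_rot: [-3.124, -0.883, 1.62]
wrist_force: [-0.3, 0.9, -0.3]
width: 0.066
finger_force: 0.0
time: 12.35
tool_pos: [0.5398, -0.2217, 0.0945]
ee_rot: [-3.141, -0.873, 1.634]
wrist_force: [-0.4, -0.2, 0.1]
width: 0.0654
finger_force: 0.0
[-0.7807  0.6255  1.1774  0.592   1.9931 -0.7832] [ 0.5398 -0.2217  0.0945] z [-0.0489  0.7649 -0.6423] y [ 0.998   0.0637 -0.0001] [-0.3672 -0.2151  0.0623]
```

```bash
python3 -m handwheel '[[[0,0,0],[0,0.2,-0.38],0.3],[[0,0,0],[-0.01,0.35,-0.3],0.3],[[0,0,0],[-0.01,0.35,-0.3],0.3],[[0,0,0],[-0.01,0.35,-0.3],0.3],[[0,0,0],[0,0,0],0.3]]'; python3 -m handwheel '[[[0,0,0],[0,0,0],0.3],[[0,0,0],[0,0,0],0.3]]';python3 st.py; python3 - <<'E'
from h import *
p,d,K,E=snap("wrist","k")
E
```

```text
time: 12.85
tool_pos: [0.5373, -0.157, 0.0293]
ee_rot: [-3.137, -0.875, 1.633]
wrist_force: [-0.9, 0.4, -0.5]
width: 0.0656
finger_force: 0.0
time: 13.05
tool_pos: [0.539, -0.1606, 0.0312]
ee_rot: [3.139, -0.871, 1.636]
wrist_force: [0.5, 0.4, -0.4]
width: 0.0663
finger_force: 0.0
[-0.7182  0.616   1.3331  0.5987  1.836  -0.8189] [ 0.539  -0.1606  0.0312] z [-0.0472  0.7636 -0.644 ] y [0.998  0.0631 0.0017] [ 0.4574  0.3664 -0.3737]
```

View pics/k.png

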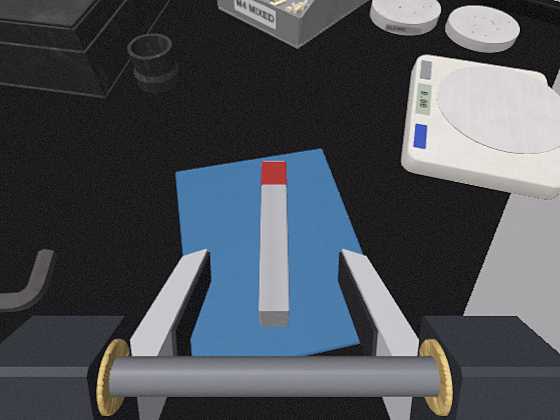

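The bar (column 274) is centred between the fingers (205 and 345), with its bare end near. I lower 3 mm and close.

```bash
python3 -m handwheel '[[[0,0,0],[0,0,-0.07],0.3],[[0,0,0],[0,0,0],0.3],[[0,0,0],[0,0,0],1],[[0,0,0],[0,0,0],1],[[0,0,0],[0,0,0],1]]'; python3 -m handwheel '[[[0,0,0],[0,0,0],1],[[0,0,0],[0,0,0],1],[[0,0,0],[0,0,0],1],[[0,0,0],[0,0,0],1],[[0,0,0],[0,0,0],1]]';python3 st.py
```

```text
time: 13.6
tool_pos: [0.538, -0.1592, 0.0261]
ee_rot: [-3.14, -0.874, 1.633]
wrist_force: [0.3, 0.4, -0.0]
width: 0.0454
finger_force: 0.5
time: 14.1
tool_pos: [0.5381, -0.1592, 0.0261]
ee_rot: [-3.14, -0.874, 1.633]
wrist_force: [0.8, -0.1, 1.5]
width: 0.0137
finger_force: 30.8
[-0.7173  0.6218  1.3373  0.598   1.8306 -0.8224] [ 0.5381 -0.1592  0.0261] z [-0.0494  0.7651 -0.642 ] y [ 0.998   0.0637 -0.0009] [ 0.7721 -0.084   1.5417]
```

Regripped. Lift, turn -90° about the closing axis, and carry the coupon over the vice.

```bash
python3 -m handwheel '[[[0,0,0],[0,0,0.2],1],[[0,0,0],[0,0,0.6],1],[[0,0,0],[0,0,1],1],[[0,0,0],[0,0,1],1],[[0,0,0],[0,0,1],1]]'; python3 -m handwheel '[[[-0.091,-0.006,0],[-0.168,-0.298,0],1],[[-0.091,-0.006,0],[-0.168,-0.298,0],1],[[-0.091,-0.006,0],[-0.168,-0.298,0],1],[[-0.091,-0.006,0],[-0.168,-0.298,0],1],[[-0.091,-0.006,0],[-0.168,-0.298,0],1]]'; python3 -m handwheel '[[[-0.091,-0.006,0],[-0.168,-0.298,0],1],[[-0.091,-0.006,0],[-0.168,-0.298,0],1],[[-0.091,-0.006,0],[-0.168,-0.298,0],1],[[-0.091,-0.006,0],[-0.168,-0.298,0],1],[[-0.091,-0.006,0],[-0.168,-0.298,0],1]]';  python3 -m handwheel '[[[-0.091,-0.006,0],[-0.168,-0.298,0],1],[[0,0,0],[0,0,0],1],[[0,0,0],[0,0,0],1],[[0,0,0],[0,0,0],1]]';python3 st.py
```

```text
time: 14.6
tool_pos: [0.5375, -0.1592, 0.2175]
ee_rot: [-3.137, -0.873, 1.631]
wrist_force: [0.9, 0.2, -3.1]
width: 0.0138
finger_force: 30.0
time: 15.1
tool_pos: [0.4955, -0.2347, 0.2171]
ee_rot: [3.14, -0.151, 1.634]
wrist_force: [-0.1, -0.2, -2.9]
width: 0.0139
finger_force: 30.0
time: 15.6
tool_pos: [0.4533, -0.3081, 0.2169]
ee_rot: [3.137, 0.564, 1.633]
wrist_force: [0.3, 0.4, -3.0]
width: 0.0139
finger_force: 30.0
time: 16.0
tool_pos: [0.4465, -0.3235, 0.2175]
ee_rot: [3.135, 0.701, 1.631]
wrist_force: [-0.1, -1.6, -1.7]
width: 0.0143
finger_force: 30.0
[-0.385  -0.1099  1.7448 -0.6615  1.2327 -0.3089] [ 0.4465 -0.3235  0.2175] z [ 0.0449 -0.6435 -0.7641] y [0.9979 0.0639 0.0049] [-0.0569 -1.5873 -1.6693]
```

```bash
python3 -m handwheel '[[[0,0,0],[-0.01,0,-0.3],1],[[0,0,0],[0,0,-0.4],1],[[0,0,0],[0,0,-0.4],1],[[0,0,0],[0,0,-0.2],1],[[0,0,0],[0,0,0],1]]'; python3 -m handwheel '[[[0,0,0],[0,0,0],1],[[0,0,0],[0,0,0],1]]'; python3 st.py; python3 - <<'E'
from h import *
p,d,K,E=snap("wrist","l0");P=cloud(d,K,E);np.savez("w2.npz",p=p,d=d,K=K,E=E)
q,dq,Kq,Eq=snap("scene")
c=np.zeros((420,800,3),np.uint8);c[:,:560]=p;c[:240,560:]=cv2.resize(q[225:305,280:360],(240,240),interpolation=cv2.INTER_CUBIC);cv2.imwrite("pics/l.png",c[:,:,::-1])
E
```

```text
time: 16.5
tool_pos: [0.4441, -0.323, 0.1486]
ee_rot: [-3.14, 0.7, 1.636]
wrist_force: [-0.2, 0.1, -3.6]
width: 0.0136
finger_force: 30.0
time: 16.7
tool_pos: [0.4459, -0.3236, 0.1525]
ee_rot: [3.136, 0.703, 1.632]
wrist_force: [0.0, -0.9, -2.1]
width: 0.0139
finger_force: 30.0
[-0.3846 -0.0596  1.8345 -0.7005  1.1234 -0.2132] [ 0.4459 -0.3236  0.1525] z [ 0.0451 -0.6452 -0.7627] y [0.9979 0.0646 0.0044] [ 0.0062 -0.8584 -2.1449]
```

View pics/l.png

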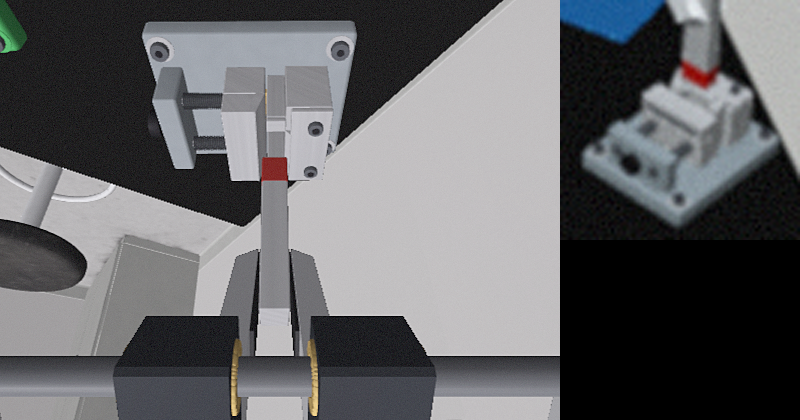

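Red end down, hanging just above the slot (wrist view (274,168)). I measure the bar face against the vice from this same picture.

```bash
python3 - <<'E'
from h import *
np.set_printoptions(precision=4,suppress=True)
z=np.load("w2.npz");P=cloud(z["d"],z["K"],z["E"]);v,u=np.mgrid[:420,:560]
a=np.radians(3.7);c=np.array([np.cos(a),np.sin(a)]);h=np.array([-np.sin(a),np.cos(a)])
C=P[...,:2]@c;H=P[...,:2]@h;Z=P[...,2]
print("target c,h",np.array([.4464,-.3345])@c,np.array([.4464,-.3345])@h)
m=(v>160)&(v<245)&(u>255)&(u<295)&(Z>.07)&(Z<.16)&(abs(H+.352)<.03)
for lo in np.arange(.07,.14,.01):
    k=m&(Z>lo)&(Z<lo+.01)
    if k.sum()>5:print(round(lo,3),k.sum(),"c",C[k].min(),C[k].max(),"face h",np.median(H[k]),"zmin",Z[k].min())
# vice: top of jaws at z .058 and base
for lo,hi in((.053,.063),(.012,.02)):
    k=(Z>lo)&(Z<hi)&(abs(H+.363)<.08)&(abs(C-.42)<.11)
    print(lo,k.sum(),"c",np.percentile(C[k],[.5,99.5]),"h",np.percentile(H[k],[.5,99.5]),np.median(Z[k]))
E
```

```text
target c,h 0.4238834748860863 -0.36260999671616434
0.07 143 c 0.41712803990151875 0.4312650473621319 face h -0.3518410725090427 zmin 0.07472923507366769
0.08 366 c 0.41724390109267673 0.4311689132368767 face h -0.3516797621231834 zmin 0.08001240678884089
0.09 377 c 0.4173816982319999 0.4309496177125071 face h -0.351848805969309 zmin 0.09001122536219275
0.1 419 c 0.4171156453105301 0.4311453202188334 face h -0.3517126581700723 zmin 0.10000644647998883
0.11 457 c 0.4171212663609698 0.43097396513725755 face h -0.3516882820051919 zmin 0.11004499401108356
0.12 484 c 0.417304264477818 0.43071932638747074 face h -0.35156817416286673 zmin 0.12002671307903824
0.053 5906 c [0.3951 0.4564] h [-0.392 -0.332] 0.05765619636915688
0.012 10748 c [0.3498 0.4716] h [-0.4092 -0.3122] 0.015691054609335175
```

The bar sits centred along the closing axis and is about 1.2 mm off along vice x. I correct that and insert step by step.

```bash
python3 -m handwheel '[[[0,0,0],[0,0.025,-0.1],1],[[0,0,0],[0,0,-0.15],1],[[0,0,0],[0,0,-0.15],1],[[0,0,0],[0,0,-0.1],1],[[0,0,0],[0,0,0],1]]'; python3 -m handwheel '[[[0,0,0],[0,0,-0.08],1],[[0,0,0],[0,0,-0.08],1],[[0,0,0],[0,0,0],1]]';python3 st.py
```

```text
time: 17.3
tool_pos: [0.4453, -0.322, 0.1256]
ee_rot: [3.139, 0.703, 1.635]
wrist_force: [2.3, -2.6, -3.7]
width: 0.0139
finger_force: 30.0
time: 17.6
tool_pos: [0.4455, -0.3226, 0.1193]
ee_rot: [3.138, 0.705, 1.633]
wrist_force: [-0.6, -2.9, 2.3]
width: 0.014
finger_force: 30.0
[-0.382  -0.0247  1.8738 -0.7275  1.0697 -0.1569] [ 0.4455 -0.3226  0.1193] z [ 0.0443 -0.6463 -0.7618] y [0.9979 0.0649 0.0029] [-0.61   -2.851   2.2565]
```

Going in at modest force. I continue to the seat (TCP z ≈ 0.098).

```bash
python3 -m handwheel '[[[0,0,0],[0,0,-0.1],1],[[0,0,0],[0,0,-0.1],1],[[0,0,0],[0,0,0],1],[[0,0,0],[0,0,0],1]]'; python3 -m handwheel '[[[0,0,0],[0,0,-0.1],1],[[0,0,0],[0,0,-0.05],1],[[0,0,0],[0,0,0],1],[[0,0,0],[0,0,0],1]]';python3 st.py
```

```text
time: 18.0
tool_pos: [0.4454, -0.3219, 0.1076]
ee_rot: [3.138, 0.702, 1.634]
wrist_force: [1.9, -3.4, -1.0]
width: 0.0137
finger_force: 30.0
time: 18.4
tool_pos: [0.4453, -0.3217, 0.1001]
ee_rot: [3.138, 0.702, 1.634]
wrist_force: [3.2, -1.6, -0.4]
width: 0.014
finger_force: 30.0
[-0.3817 -0.0024  1.8931 -0.7399  1.0394 -0.1267] [ 0.4453 -0.3217  0.1001] z [ 0.044  -0.644  -0.7638] y [0.9979 0.0652 0.0025] [ 3.2293 -1.602  -0.44  ]
```

```bash
python3 -m handwheel '[[[0,0,0],[0,0,-0.04],1],[[0,0,0],[0,0,0],1],[[0,0,0],[0,0,0],1]]'; python3 -m handwheel '[[[0,0,0],[0,0,-0.03],1],[[0,0,0],[0,0,0],1],[[0,0,0],[0,0,0],1]]'; python3 -m handwheel '[[[0,0,0],[0,0,-0.03],1],[[0,0,0],[0,0,0],1]]'
```

```text
time: 18.7
tool_pos: [0.4455, -0.3219, 0.1]
ee_rot: [3.137, 0.703, 1.632]
wrist_force: [-0.2, 1.5, 7.0]
width: 0.0139
finger_force: 30.0
time: 19.0
tool_pos: [0.4456, -0.3222, 0.1]
ee_rot: [3.137, 0.705, 1.632]
wrist_force: [-3.1, 5.4, 12.6]
width: 0.0138
finger_force: 30.0
time: 19.2
tool_pos: [0.4457, -0.3226, 0.0998]
ee_rot: [3.136, 0.707, 1.631]
wrist_force: [-4.2, 8.1, 16.1]
width: 0.0138
finger_force: 30.0
```

It stops at TCP z=0.100, which is the computed seat height, and the force rises. I relieve the load, release, back off and measure.

```bash
python3 -m handwheel '[[[0,0,0],[0,0,0.07],1],[[0,0,0],[0,0,0],0.6],[[0,0,0],[0,0,0],0.6],[[0,0,0],[0,0,0],0.4],[[0,0,0],[0,0,0],0.4]]'; python3 -m handwheel '[[[0,0,0],[0,0,0],0.4],[[0,0,0],[-0.02,0.3,0.36],0.4],[[0,0,0],[-0.02,0.4,0.48],0.4],[[0,0,0],[-0.02,0.4,0.48],0.4],[[0,0,0],[0,0.4,0.48],0.4]]';python3 -m handwheel '[[[0,0,0],[0,0.4,0.6],0.4],[[0,0,0],[0,0,0.2],0.4],[[0,0,0],[0,0,0],0.4],[[0,0,0],[0,0,0],0.4]]'; python3 st.py; python3 - <<'E'
from h import *
np.set_printoptions(precision=4,suppress=True)
p,d,K,E=snap("wrist");P=cloud(d,K,E)
q,dq,Kq,Eq=snap("top");T=cloud(dq,Kq,Eq)
c=np.zeros((420,800,3),np.uint8);c[:,:560]=p;c[:240,560:]=cv2.resize(q[180:260,330:410],(240,240),interpolation=cv2.INTER_CUBIC);cv2.imwrite("pics/m.png",c[:,:,::-1])
for n,X in(("w",P),("t",T)):
    m=(X[...,2]>.1)&(X[...,2]<.13)&(abs(X[...,0]-.446)<.02)&(abs(X[...,1]+.3345)<.025)
    if m.sum()>9:
        z=X[m][:,2];t=m&(X[...,2]>np.percentile(z,90)-.003);A=X[t];print(n,t.sum(),cv2.minAreaRect((A[:,:2]*1000).astype(np.float32)),np.median(A,0))
        print("slopes",np.linalg.lstsq(np.c_[A-A.mean(0)][:,:2],A[:,2]-A[:,2].mean(),rcond=None)[0])
    for nm,k in (("jaw",(abs(X[...,2]-.058)<.004)&(abs(X[...,0]-.446)<.04)&(abs(X[...,1]+.3345)<.04)),):
        print(n,nm,np.median(X[k][:,2]))
E
```

```text
time: 19.7
tool_pos: [0.4445, -0.3216, 0.0981]
ee_rot: [3.141, 0.701, 1.635]
wrist_force: [-0.6, 0.1, -0.7]
width: 0.0421
finger_force: 0.0
time: 20.2
tool_pos: [0.4416, -0.2461, 0.1896]
ee_rot: [3.14, 0.702, 1.634]
wrist_force: [0.1, 0.3, 1.3]
width: 0.0566
finger_force: 0.0
time: 20.6
tool_pos: [0.4415, -0.2272, 0.2276]
ee_rot: [3.141, 0.701, 1.634]
wrist_force: [0.1, 0.4, -0.6]
width: 0.0563
finger_force: 0.0
[-0.1733 -0.1589  1.7675 -0.6914  1.389  -0.1581] [ 0.4415 -0.2272  0.2276] z [ 0.0416 -0.6439 -0.764 ] y [0.998  0.064  0.0004] [ 0.0726  0.3978 -0.5542]
w 308 ((446.0719909667969, -333.19293212890625), (13.712369918823242, 25.454660415649414), 4.346711158752441) [ 0.4462 -0.3308  0.1097]
slopes [-0.0144 -0.0363]
w jaw 0.05769819603336243
t 77 ((445.72552490234375, -333.9518737792969), (11.787304878234863, 23.945266723632812), 1.2410014867782593) [ 0.4456 -0.3335  0.1101]
slopes [-0.0152  0.0003]
t jaw 0.058051616462212574
```

View pics/m.png

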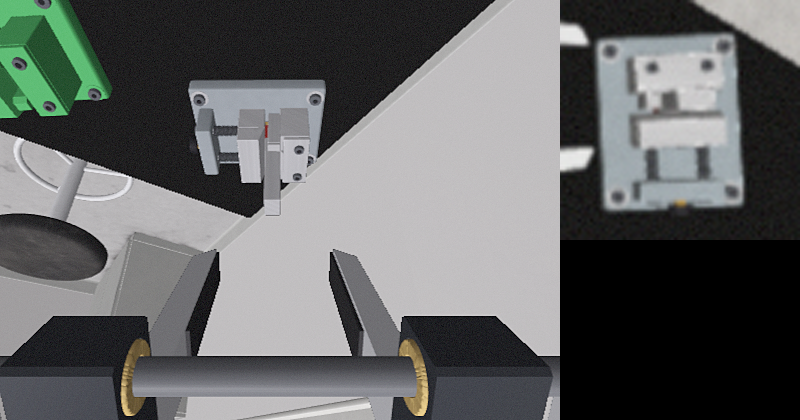

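The coupon stands bare end up at (272,205) in the wrist view, with red down in the slot. Its top is at z≈0.110, the same as at the start, so it is fully home. The bystanders are untouched and the gripper is clear.

```bash
python3 -c "
from bench import robot
print(robot.close_job())"
```

```text
the job is handed in; nothing more can be done
None
```

The coupon was drawn out, laid on the mat (on its narrow 14 mm side) and let go, then regripped and pushed home in the vice, red end down and bare end up; its top measures 110 mm, as at the start, and the job is handed in.

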